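Bed a lens tube into an eyepiece with the bench bar clamp

ROBOT

A 7-joint arm with a two-finger parallel gripper is mounted at the origin on the work surface. World frame = base frame: x ahead of the robot, y to its left, z up, the work surface at z = 0. Lengths are in m, angles in rad, forces in N, time in s.
With the tool pointing down it reaches from about 0.35 to 0.9 m from the base axis. Payload 8.1 kg.
Tool frame: the origin (TCP) lies at the very end of the fingers, on their centre line; the grasp point (between the pads) lies 19 mm behind it; z points along the fingers, y is the line along which they close (so a half turn about z gives the same grasp; the last joint's range is limited). The gripper opens to 92 mm and grips with 3 to 60 N. Pads are 19 mm wide; open, the fingers measure 130 mm over their backs; the gripper's body (75 mm by 190 mm) begins 47 mm behind the grasp point.
Start: joints at [1.203, 0.434, 0.025, 1.573, -0.012, 1.134, -0.075], TCP at [0.164, -0.603, 0.199] pointing down, gripper open.
Joint ranges: [-2.62, 2.62], [-0.44, 2.09], [-1.27, 1.32], [0.08, 2.57], [-1.32, 4.46], [0.12, 2], [-2.74, 2.74]. Speed limits (rad/s): [2.22, 2.22, 3.01, 3.01, 3.14, 3.14, 3.14].

INTERFACE

Orientations are given as a rotation vector (axis times angle).
In Python, from cell import arm gives the robot as it stands.
- The arm moves only by the tool jog_arm, never from a script. Its argument "rows" is a list of rows, each a list of 3 entries, a list of its own where there are three numbers: the shift along the world's x, y, z in cm, then the turn, a rotation vector about the world's x, y, z in degrees, then the opening, from 0 (shut) to 1 (fully open). A call has 1 to 8 rows; each row is the pose to reach, as a shift and turn from the pose commanded when the call began; what a row does not reach only later rows make up. A row lasts 1/8 s, in which the tool goes at most 62.5 mm and 10.7 degrees, less where a joint would pass 70% of its speed; a pose out of reach is approached as far as the arm can. A call with a gripper value outside its range is refused whole. The fingers move at their own pace and stop on an object; "newtons" is the grip in N (left out, the last holds). Time passes only in rows, so rows that repeat a pose let the fingers close. It gives the time, the measured TCP pose, the force, the opening and the grip force at its end, in the units of the state.
- arm.observe(): the state, without advancing time (a new reading comes with each control period).
- arm.get_image(name): name is "side" or "top"; returns a dict with "img" (480x640x3 uint8, red, green, blue), "depth" (480x640 float32, m along the optical axis (not along the pixel's ray), 0 where there is no reading), "fx", "fy", "cx", "cy" (pixels), "rvec" (rotation vector, rad) and "tvec" (3), from world to camera coordinates, as OpenCV has them. Camera axes: x right, y down, z forward; pixel columns grow to the right and rows downward; lengths in m; the calibration is good to about 2 mm. A picture is of the moment at which its call begins.
- arm.sign_off(): hands the job in; it is judged then, once.
The state is a dict: "clock": time; "joints": joint angles; "dq": joint speeds; "joint_efforts": joint torques, N m; "position": TCP position; "ee_rot": TCP orientation; "force": force on the tool from outside, world axes, zero at the start; "ft_torque": the same for the moment, N m; "width": opening from 0.0 (shut) to 1.0 (fully open); "gripper_force": force on a finger pad.
Only numpy, scipy, OpenCV 4.12 (cv2) and the standard library are available. Lean on these libraries where they do the work, as an engineer would, in place of code of your own. Each camera call takes 0.05 s, during which the arm holds its last target. There are 200 camera calls.

TASK

Bed the brass lens tube in its black eyepiece with the bench clamp: squeeze the orange trigger towards its grip, again and again, until the jaw has walked up to the tube and pushed it onto the sprung seat inside, then let go so that the ratchet alone holds it for a second at about 12 newtons, never pressing above 22. Then press the red release tab until the jaw has sprung fully open, and take the hand away. Touch only trigger, grip and tab, never jaw, pad or lens, and leave all else on the bench in place.

Things in the scene. Friction and masses are not known exactly. Their poses are not given: they have to be found in the camera images.
- clamp_mid (a point): Bench bar clamp on a grey board 430 x 190 x 12 mm; this point is on the board's top under the trigger pivot. Axes: x level along the bar from trigger to moving jaw, z up. From here in mm: black grip x -62 to -49, up to z 138; black body |y| < 25, x -90 to 60, up to z 76; grey fixed jaw x 59 to 73, z 100; black barrel 42 wide on y 0, z 68, x 73 to 145, clips to z 91.
- trigger_front (a point): Front (+x of the clamp) face of the orange trigger, mid-width, 88 mm above its pivot; the pivot lies 28 mm over clamp_mid, along y. Upright blade 9 mm thick, 26 wide, top 22 mm above this point. In front of it (x 5 to 59 from clamp_mid) fingers have free room above z 76. Push the front face along the clamp's -x, towards the grip: this point goes back 34 mm in a full squeeze.
- trigger (a joint): Trigger angle (rad): 0 at rest, 0.40 squeezed; drives the ratchet 52 mm per rad, the first 4 to 9 mm idle; a squeeze walks the jaw 10 to 15 mm, clicking every 2.5 mm. Springs back to 0 when let go. A finger h m above the pivot feels (0.14 + 0.35 angle + 0.052 (P + 4)) / h N along x (friction adds a z part), P = the jaw's push on the tube; clicks add 1 to 2 N. E.g. h 0.085, angle 0.2, P 18: 15.9 N.
- jaw (a joint): Travel of the bar and its grey moving jaw towards the eyepiece (m): 0 fully open, at most 0.055. A ratchet holds it every 2.5 mm; a return spring (3 to 4 N) opens it when the release tab is down. On letting the trigger go it drops back 0 to 3 mm to the last click. The jaw is 44 mm wide, reaches 102 mm above clamp_mid and stands beyond the lens tube.
- pad (a point): Orange round pad on the moving jaw, 32 mm in diameter, 12 mm thick; this point is the middle of its face towards the lens tube.
- cell: Brass lens tube, 31 mm in diameter, sliding stiffly (3 N) along the clamp's -x into the black barrel. Its origin is not on the tube but 185 mm along -x from point cell_face and 80 mm below it.
- cell_face (a point): Middle of the lens tube's outer glass face. At the start it stands 38 to 40 mm out of the barrel, 9 to 11 mm short of the pad. Inside, at a depth that cannot be seen, it meets a sprung seat (face then 14 to 34 mm out); from there the push rises from 7 N by 1.6 N per mm, 4 N per click. When let go, the held push is 3 to 9 N less than at the peak of the squeeze.
- tab_top (a point): Middle of the top of the red release tab, 30 x 28 mm, beside the clamp body at x 50, y -46 and 67 mm above clamp_mid. Fingers can come down on it from above.
- tab (a joint): How far the release tab is pressed down (m): 0 up, 0.010 fully down. Its spring gives 1 to 4 N, plus up to 12 N of friction while the ratchet is loaded. It lets go by 6 mm; keep the tab down about a second while the jaw springs back. It flicks by 2 mm as teeth click past.
- spare_eyepiece: Loose black eyepiece, 42 mm in diameter, 58 mm high, standing on the board (origin: centre of underside). Leave it.
- objective: Loose steel objective, 27 mm in diameter, 42 mm high, standing on the board. Leave it.
- vial: Loose small vial with red cap, 26 mm in diameter, 45 mm high, standing on the board. Leave it.
- slide_box: Loose slide box, 97 x 37 x 33 mm. Leave it.
- wash_bottle: Loose white bottle, 68 mm in diameter, 170 mm high. Leave it.
- beaker: Loose glass beaker, 70 mm in diameter, 85 mm high. Leave it.
- well_plate: Loose flat well plate, 128 x 86 x 14 mm. Leave it.

How it is judged:
By the outcome, as a careful person would: the job done as asked, in the order asked, and still so for the second after the job is handed in, with the robot touching nothing.
It also fails if it takes over 72 s, if anything falls off the work surface, if the arm or the gripper's body presses on something with over 40 N, if the wrist force passes 120 N, or if a joint passes its speed limit or range.

## Working session

There is one attempt and no reset: what is moved stays moved. The work goes in short steps, Python scripts to look and compute and a tool call to move; the robot and the scene stay as the last step left them, time stands still between calls to the robot, and variables do not carry over. Pictures are saved under pics/ and viewed, at most 10 in all, crops included, and the job is handed in when it is done.

Besides the shell and the picture viewer there is one more tool, called after "Call:" as name([rows], argument=value, ...), one row to a line, values as JSON. jog_arm: Moves the arm, as the interface text tells. Its arguments: {"type":"object","properties":{"rows":{"type":"array","items":{"type":"array"}},"newtons":{"type":"number"}},"required":["rows"]}

```bash
mkdir -p pics; cat > h.py <<'E'
import numpy as np, cv2
from cell import arm
def snap(n,f=None):
    d=arm.get_image(n)
    if f: cv2.imwrite('pics/'+f,d['img'][:,:,::-1])
    R=cv2.Rodrigues(np.array(d['rvec'],float))[0]; z=d['depth']
    v,u=np.mgrid[:480,:640]
    P=np.stack([(u-d['cx'])/d['fx']*z,(v-d['cy'])/d['fy']*z,z],-1)
    W=(P-np.array(d['tvec']).ravel())@R
    W[z==0]=np.nan
    return d,W
E
python3 - <<'E'
from h import *
for n in('top','side'):
    d,W=snap(n,n+'0.png'); np.savez('/tmp/'+n,W=W,img=d['img'])
    print(n,d['fx'],d['rvec'],d['tvec'])
print(arm.observe())
E
```

```text
top 467.98573982963035 [ 2.13277976 -2.15302136  0.14688292] [-0.00635699  0.51023352  1.39823403]
side 610.9393196488859 [ 0.40159962 -2.74966757  1.18678188] [0.47430409 0.1921013  1.61840541]
{'clock': 0.1, 'joints': array([ 1.20339664,  0.4351759 ,  0.02496219,  1.57398215, -0.01159749,
        1.13401955, -0.07509917]), 'dq': array([ 1.65846001e-03, -1.50178420e-03, -1.20282521e-03, -1.60096046e-03,
        6.91893114e-05,  2.73587844e-04, -1.20400638e-03]), 'joint_efforts': array([ 4.08393564e-03, -6.69129038e+01,  9.88217331e-01, -3.15142930e+01,
       -6.06512488e-02,  3.75324301e-02,  9.69383422e-06]), 'position': array([ 0.16339406, -0.60275058,  0.19831859]), 'ee_rot': array([-3.11271655e+00, -4.14458153e-01,  4.97672024e-04]), 'force': array([ 0.3909624 , -0.36917781, -0.28857047]), 'ft_torque': array([-0.00924247, -0.04419143,  0.00341969]), 'gripper_force': 0.0, 'width': 1.0009091192927815}
```

View pics/top0.png

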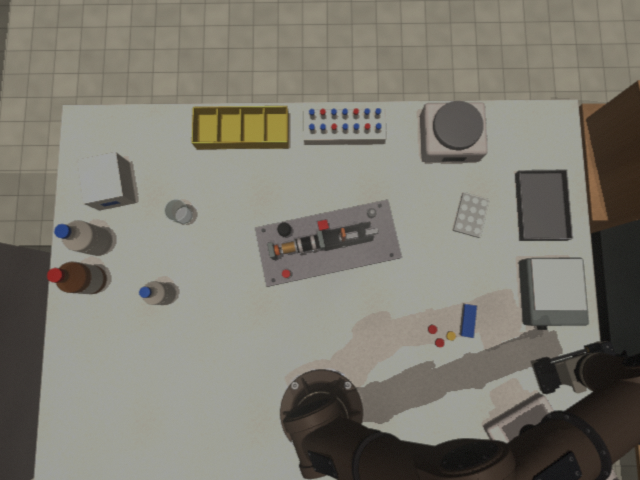

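View pics/side0.png

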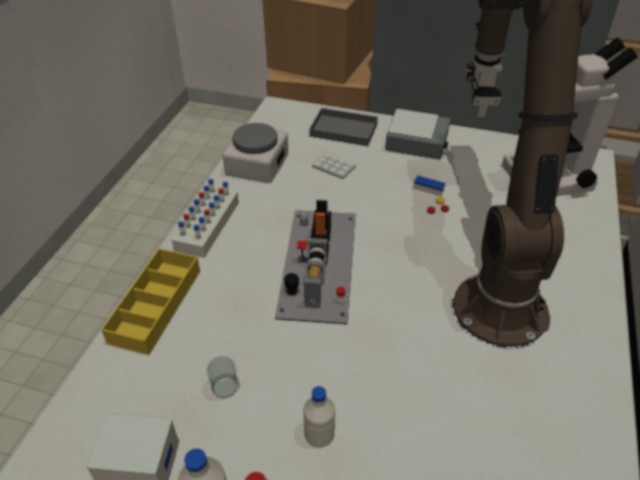

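Top view: clamp board centred at about (328,243), jaw end left, trigger about (345,234), tab (323,225). In the side view the trigger is at (321,222) and the tab at (302,245). Next I measure these.

```bash
python3 - <<'E'
from h import *
for n,(x,y,w,h) in {'top':(245,190,170,105),'side':(265,190,110,140)}.items():
    D=np.load(f'/tmp/{n}.npz');W=D['W'];im=D['img']
    s=4
    cv2.imwrite(f'pics/{n}c.png',cv2.resize(im[y:y+h,x:x+w,::-1],None,fx=s,fy=s,interpolation=cv2.INTER_CUBIC))
    hsv=cv2.cvtColor(im,cv2.COLOR_RGB2HSV);H,S,V=hsv[...,0].astype(int),hsv[...,1],hsv[...,2]
    m=np.zeros(H.shape,bool);m[y:y+h,x:x+w]=1
    for nm,c in {'red':((H<5)|(H>174))&(S>150),'orange':(H>=5)&(H<14)&(S>140),'brass':(H>=14)&(H<25)&(S>90)}.items():
        k,L,st,ce=cv2.connectedComponentsWithStats((c&m).astype(np.uint8))
        for i in range(1,k):
            if st[i,4]>5:
                p=W[L==i]; print(n,nm,st[i],np.nanmedian(p,0).round(4),np.nanmin(p,0).round(3),np.nanmax(p,0).round(3))
    # board corners: points with z in 8..16mm
    if n=='top':
        b=m&(abs(W[...,2]-.012)<.005)&(S<60)&(V<170)
        q=W[b][:,:2].astype(np.float32); print('board',cv2.minAreaRect(q),len(q),np.median(W[b][:,2]))
E
```

```text
top red [318 221  10   9  73] [ 0.5516 -0.0057  0.0783] [ 0.539 -0.02   0.072] [0.564 0.006 0.085]
top red [283 270   6   7  36] [0.4104 0.1051 0.0568] [0.401 0.098 0.048] [0.419 0.113 0.064]
top orange [342 228   3   8  14] [ 0.5196 -0.0655  0.1497] [ 0.509 -0.068  0.144] [ 0.529 -0.063  0.155]
top orange [274 246   5   9  34] [0.4757 0.1296 0.0931] [0.464 0.124 0.085] [0.487 0.137 0.101]
top brass [282 242  13  11 116] [0.4837 0.0949 0.0923] [0.47  0.077 0.077] [0.5   0.113 0.104]
board ((0.5143018364906311, -0.024588286876678467), (0.5160846710205078, 0.3259456753730774), 89.45889282226562) 5475 0.011405712092577309
side red [298 241   9   8  61] [ 0.5525 -0.0065  0.0794] [ 0.541 -0.022  0.072] [0.566 0.01  0.087]
side red [337 287   8   9  58] [0.4098 0.1101 0.0563] [0.4   0.096 0.042] [0.42  0.12  0.066]
side orange [314 211  12  25 265] [ 0.5195 -0.0655  0.109 ] [ 0.504 -0.138  0.047] [ 0.555 -0.048  0.155]
side brass [309 265  12  13 136] [0.4856 0.0936 0.0927] [0.47  0.071 0.076] [0.506 0.115 0.103]
```

View pics/topc.png

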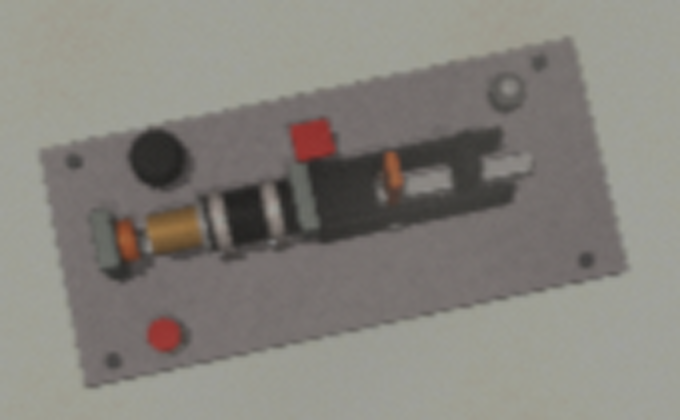

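View pics/sidec.png

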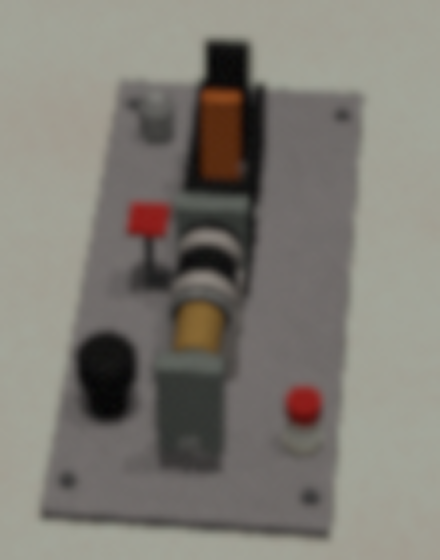

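Crops show the orange trigger at about (393,172) and the red tab at (313,138) of the top crop, with the bar pointing left. Tab height is 0.079 and trigger top 0.150, both as expected. That puts clamp_mid at about (0.5185,-0.0655), with its x axis along (-0.218,0.976). I'll go above the space in front of the trigger with fingers shut, turned +87.4°.

Call:
jog_arm([
  [[2, 4, 5], [0, 0, 10], 0],
  [[5, 8.5, 9], [0, 0, 20], 0],
  [[8, 13, 10], [0, 0, 30], 0],
  [[11, 18, 10], [0, 0, 40], 0],
  [[14, 23, 10], [0, 0, 50], 0],
  [[17, 28, 10], [0, 0, 60], 0],
  [[20, 33, 10], [0, 0, 70], 0],
  [[23, 38, 10], [0, 0, 80], 0],
])

```text
clock: 1.1
position: [0.394, -0.2215, 0.299]
ee_rot: [2.113, 2.325, -0.0]
force: [0.8, -0.1, 0.2]
width: 0.183
gripper_force: 0.0
```

Call:
jog_arm([
  [[3, 4.6, 0], [0, 0, 4], 0],
  [[6, 9.2, 0], [0, 0, 7.4], 0],
  [[9, 13.8, -2], [0, 0, 7.4], 0],
  [[11.9, 18.3, -4], [0, 0, 7.4], 0],
  [[11.9, 18.3, -8], [0, 0, 7.4], 0],
  [[11.9, 18.3, -10], [0, 0, 7.4], 0],
  [[11.9, 18.3, -10], [0, 0, 7.4], 0],
])

```text
clock: 1.98
position: [0.5112, -0.0403, 0.1975]
ee_rot: [-1.963, -2.449, 0.003]
force: [0.3, 0.2, 0.8]
width: 0.005
gripper_force: 0.0
```

```bash
python3 - <<'E'
from h import *
d,W=snap('side'); cv2.imwrite('pics/s1.png',cv2.resize(d['img'][130:330,240:400,::-1],None,fx=3,fy=3,interpolation=cv2.INTER_CUBIC))
o=arm.observe();print(o['position'],o['ee_rot'],o['force'],cv2.Rodrigues(o['ee_rot'])[0][:,1])
E
```

```text
[ 0.51212453 -0.04026591  0.19879902] [-1.96413825e+00 -2.45029123e+00  1.07859288e-03] [ 0.57996792 -0.25099595  0.67013436] [ 0.97603332  0.21761717 -0.00131627]
```

View pics/s1.png

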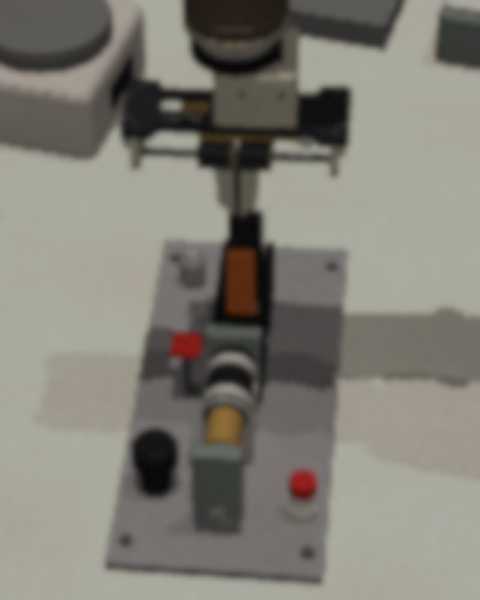

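The fingers (236,200 in the crop) hang lined up in front of and above the orange trigger. Next: lower, then the first squeeze.

Call:
jog_arm([
  [[0, 0, -4], [0, 0, 0], 0],
  [[0, 0, -7], [0, 0, 0], 0],
  [[0, 0, -7], [0, 0, 0], 0],
  [[0.13, -0.59, -7], [0, 0, 0], 0],
  [[0.26, -1.17, -7], [0, 0, 0], 0],
  [[0.33, -1.46, -7], [0, 0, 0], 0],
  [[0.39, -1.76, -7], [0, 0, 0], 0],
  [[0.39, -1.76, -7], [0, 0, 0], 0],
])

```text
clock: 3.02
position: [0.5165, -0.0581, 0.1291]
ee_rot: [1.965, 2.451, 0.0]
force: [0.4, -0.1, -0.0]
width: 0.003
gripper_force: 0.0
```

Call:
jog_arm([
  [[0.07, -0.29, 0], [0, 0, 0], 0],
  [[0.13, -0.59, 0], [0, 0, 0], 0],
  [[0.13, -0.59, 0], [0, 0, 0], 0],
])

```text
clock: 3.4
position: [0.5178, -0.064, 0.129]
ee_rot: [1.966, 2.451, -0.0]
force: [-0.5, 0.9, 0.2]
width: 0.002
gripper_force: 0.0
```

Call:
jog_arm([
  [[0.11, -0.5, 0], [0, 0, 0], 0],
  [[0.22, -1.0, 0], [0, 0, 0], 0],
  [[0.33, -1.5, 0], [0, 0, 0], 0],
  [[0.45, -2.0, 0], [0, 0, 0], 0],
  [[0.56, -2.5, 0], [0, 0, 0], 0],
  [[0.67, -3.0, 0], [0, 0, 0], 0],
  [[0.73, -3.25, 0], [0, 0, 0], 0],
  [[0.73, -3.25, 0], [0, 0, 0], 0],
])

```text
clock: 4.4
position: [0.5251, -0.0964, 0.129]
ee_rot: [-1.965, -2.451, -0.0]
force: [0.2, -0.6, -0.3]
width: 0.005
gripper_force: 0.0
```

```bash
cat >> h.py <<'E'
xc=np.array([-.218,.976])
def jaw(f=None):
    d,W=snap('side'); im=d['img']
    if f: cv2.imwrite('pics/'+f,cv2.resize(im[130:330,240:400,::-1],None,fx=3,fy=3,interpolation=cv2.INTER_CUBIC))
    t,Wt=snap('top')
    for im,W,n in((im,W,'side'),(t['img'],Wt,'top')):
        hsv=cv2.cvtColor(im,cv2.COLOR_RGB2HSV);H,S=hsv[...,0].astype(int),hsv[...,1]
        s=(W[...,:2]-[.5185,-.0655])@xc; l=(W[...,:2]-[.5185,-.0655])@np.array([-.976,-.218]); z=W[...,2]-.012
        near=(abs(l)<.03)&(s<.24)
        # grey jaw top, pad and brass along x
        a=s[near&(s>.12)&(z>.095)&(z<.108)]*1e3; b=s[near&(H>=5)&(H<14)&(S>140)&(s>.1)]*1e3; c=s[near&(H>=14)&(H<25)&(S>90)&(s>.1)]*1e3
        q=lambda v:(len(v),np.percentile(v,[5,50,95]).round(1) if len(v) else None)
        print(n,'jawtop',q(a),'pad',q(b),'brass',q(c))
    o=arm.observe();F=-(o['force'][:2]@xc)*-1
    p=o['position'];print(o['clock'],p.round(4),'F',o['force'].round(2),'F along xc',F.round(2),'s',((p[:2]-[.5185,-.0655])@xc*1e3).round(1))
    return F
E
python3 -c "
from h import *
jaw('s2.png')"
```

```text
side jawtop (105, array([205.8, 214.5, 222.4])) pad (0, None) brass (134, array([144.1, 161.2, 179.2]))
top jawtop (78, array([205.6, 212. , 219.1])) pad (33, array([194.6, 199.4, 204. ])) brass (116, array([148.4, 164.4, 179.7]))
4.5 [ 0.525  -0.096   0.1291] F [0.83 0.39 0.31] F along xc 0.2 s -31.2
```

View pics/s2.png

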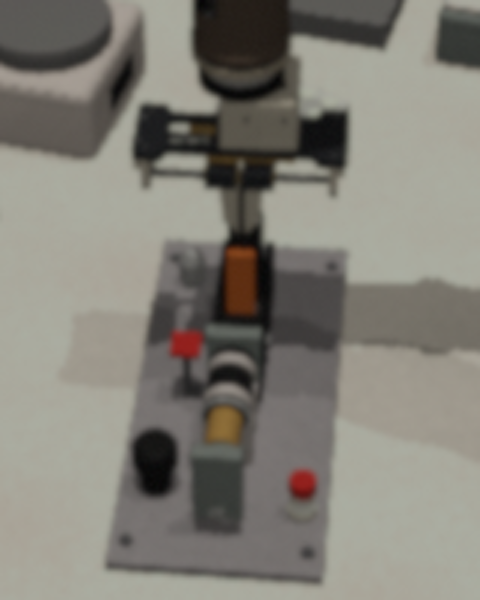

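```bash
python3 - <<'E'
from h import *
for n in('side','top'):
    d,W=snap(n); o=arm.observe(); im=d['img']
    K=np.array([[d['fx'],0,d['cx']],[0,d['fy'],d['cy']],[0,0,1.]])
    pr=lambda p:cv2.projectPoints(np.array(p,float).reshape(-1,3),np.array(d['rvec']),np.array(d['tvec']),K,None)[0].reshape(-1,2).round(1)
    print(n,'tcp px',pr(o['position']), 'crop', (pr(o['position'])-[240,130])*3, 'trigger top exp', (pr([.5185,-.0655,.15])-[240,130])*3)
    hsv=cv2.cvtColor(im,cv2.COLOR_RGB2HSV);H,S=hsv[...,0].astype(int),hsv[...,1]
    s=(W[...,:2]-[.5185,-.0655])@xc;z=W[...,2]
    c=(H>=3)&(H<16)&(S>120)&(abs(s)<.08)
    for a,b in zip(range(40,170,15),range(55,185,15)):
        q=c&(z*1e3>=a)&(z*1e3<b)
        if q.any(): print(a,q.sum(),np.median(s[q]*1e3).round(1),s[q].min().round(4),s[q].max().round(4))
    if n=='side':
        u=int(pr(o['position'])[0,0])
        for v in range(190,240,3): print(v,W[v,u].round(3),(s[v,u]*1e3).round(1),im[v,u])
E
```

```text
side tcp px [[320.7 212. ]] crop [[242.1 246. ]] trigger top exp [[239.1 251.1]]
40 7 -52.0 -0.0552 -0.0294
55 13 -51.6 -0.0588 -0.0252
70 52 -0.3 -0.0539 0.0164
85 78 -4.6 -0.0695 0.0195
100 44 0.3 -0.0589 0.0065
115 43 0.9 -0.0495 0.009
130 37 0.9 -0.007 0.0064
145 28 -0.2 -0.0094 0.0049
190 [ 0.529 -0.105  0.2  ] -40.9 [35 32 27]
193 [ 0.525 -0.09   0.202] -25.2 [45 42 38]
196 [ 0.523 -0.083  0.198] -17.6 [54 52 46]
199 [ 0.525 -0.09   0.181] -24.8 [54 52 45]
202 [ 0.524 -0.087  0.173] -22.6 [54 52 46]
205 [ 0.524 -0.086  0.163] -21.1 [53 51 45]
208 [ 0.533 -0.115  0.126] -51.6 [25 24 21]
211 [ 0.531 -0.11   0.119] -46.3 [32 18 14]
214 [ 0.518 -0.067  0.148] -1.0 [124  64  28]
217 [ 0.518 -0.067  0.137] -1.3 [93 45 17]
220 [ 0.517 -0.063  0.13 ] 3.2 [94 47 18]
223 [ 0.518 -0.066  0.115] -0.2 [94 47 18]
226 [ 0.518 -0.065  0.105] 1.0 [95 47 19]
229 [ 0.518 -0.066  0.093] -0.5 [95 47 19]
232 [ 0.517 -0.062  0.085] 3.4 [93 45 17]
235 [ 0.514 -0.05   0.085] 16.2 [41 24 17]
238 [ 0.511 -0.042  0.081] 24.1 [54 56 52]
top tcp px [[353.3 230.6]] crop [[339.9 301.8]] trigger top exp [[309.  305.4]]
85 1 -48.3 -0.0483 -0.0483
100 2 3.1 0.003 0.0032
115 2 3.3 0.0032 0.0034
130 1 2.4 0.0024 0.0024
145 3 2.2 0.0019 0.0027
```

```bash
python3 - <<'E'
from h import *
d,W=snap('side'); o=arm.observe(); im=d['img']
s=(W[...,:2]-[.5185,-.0655])@xc*1e3; l=(W[...,:2]-[.5185,-.0655])@np.array([-.976,-.218])*1e3; z=W[...,2]*1e3
np.set_printoptions(linewidth=200)
for v in range(196,224,2): print(v,' '.join(f"{s[v,u]:4.0f}/{l[v,u]:3.0f}/{z[v,u]:3.0f}" for u in range(308,336,2)))
K=np.array([[d['fx'],0,d['cx']],[0,d['fy'],d['cy']],[0,0,1.]])
p=cv2.projectPoints(np.array([[.5121,-.0403,.1988],[.5185,-.0655,.15],[.5249,-.0961,.1291]]),np.array(d['rvec']),np.array(d['tvec']),K,None)[0].reshape(-1,2)
print(p,(p-[240,130])*3)
cv2.imwrite('pics/z.png',cv2.resize(im[180:250,285:355,::-1],None,fx=8,fy=8,interpolation=cv2.INTER_CUBIC))
E
```

```text
196 -255/-58/ -1 -256/-51/ -1 -254/-45/  1  -20/-17/195  -17/-11/198  -25/ -6/191  -26/ -1/191  -16/  5/199  -18/ 11/198  -19/ 16/198 -257/  7/  1 -265/ 12/ -5 -263/ 19/ -3 -260/ 26/ -0
198 -244/-57/  0 -243/-50/  2 -247/-44/ -1  -21/-17/187  -18/-11/190  -17/ -6/191  -23/ -1/186  -18/  5/191  -23/ 10/187  -18/ 16/191 -250/  7/ -1 -250/ 13/ -1 -252/ 20/ -3 -254/ 26/ -4
200 -227/-55/  6 -235/-50/ -0 -232/-43/  2  -26/-18/176  -17/-11/184  -24/ -6/179  -21/ -1/181  -25/  4/178  -16/ 11/186  -19/ 16/183 -237/  8/  2 -238/ 14/  1 -244/ 20/ -4 -239/ 27/  1
202 -225/-55/ -1 -228/-49/ -2 -230/-43/ -4  -15/-17/178  -15/-11/179  -23/ -6/172  -20/ -1/175  -25/  4/170  -23/ 10/173  -18/ 16/178 -228/  8/  0 -225/ 15/  4 -226/ 21/  3 -221/ 28/  8
204 -212/-54/  2 -217/-48/ -2 -210/-41/  5 -218/-35/ -2  -21/-12/166  -15/ -6/172  -25/ -1/163  -19/  5/169  -20/ 10/168  -50/ 14/143 -225/  9/ -5 -213/ 16/  5 -222/ 21/ -2 -217/ 28/  2
206 -207/-54/ -1 -201/-47/  3 -203/-40/  2 -206/-34/  0  -48/-14/136  -26/ -7/155  -19/ -1/161  -18/  5/163  -51/  8/134  -52/ 14/134 -205/ 10/  3 -207/ 16/  2 -210/ 22/ 
[... 979 characters left out ...]
6/-35/ 12  -50/-21/ 89    6/-10/139   -1/ -5/133    6/  1/139    3/  6/137   -6/ 11/130  -50/ 14/ 90  -59/ 19/ 83  -55/ 25/ 87 -144/ 26/  8 -143/ 32/ 10
220 -105/-44/ 31 -127/-40/ 11 -123/-34/ 15  -45/-20/ 85    5/-10/131    5/ -5/131    8/  1/134    8/  7/134    4/ 12/131  -52/ 14/ 82  -50/ 20/ 84  -53/ 25/ 81 -137/ 26/  7 -130/ 33/ 13
222 -113/-45/ 15 -117/-39/ 12 -114/-33/ 15  -35/-19/ 87   -2/-11/117   -1/ -5/118    2/  1/121   -1/  6/118   -3/ 11/117  -56/ 13/ 70  -38/ 20/ 87  -46/ 26/ 79 -122/ 27/ 12 -128/ 33/  6
[[319.17846262 206.24469602]
 [319.74210437 213.65087169]
 [320.77055037 211.93655344]] [[237.53538786 228.73408807]
 [239.22631312 250.95261507]
 [242.31165111 245.80966031]]
```

View pics/z.png

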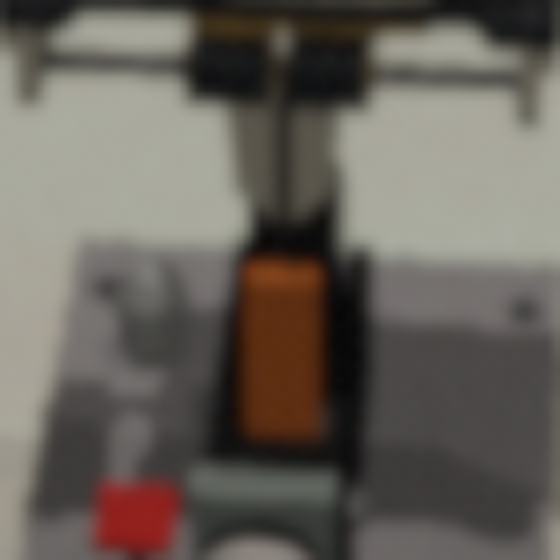

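The picture shows the fingers ending at about (285,220), above and behind the upright trigger top (285,262). The shut fingertips end about 27 mm higher than the reported TCP, so they passed over the trigger without touching it. I'll go back over the top and come down lower.

Call:
jog_arm([
  [[0, 0, 2], [0, 0, 0], 0],
  [[-0.6, 2.8, 2], [0, 0, 0], 0],
  [[-1.3, 5.8, 2], [0, 0, 0], 0],
  [[-1.3, 5.8, 0], [0, 0, 0], 0],
  [[-1.3, 5.8, -2.6], [0, 0, 0], 0],
  [[-1.3, 5.8, -2.6], [0, 0, 0], 0],
])

```text
clock: 5.4
position: [0.5106, -0.0382, 0.1018]
ee_rot: [-1.963, -2.45, 0.003]
force: [0.1, 0.0, 0.1]
width: 0.005
gripper_force: 0.0
```

```bash
python3 - <<'E'
from h import *
jaw()
d,W=snap('side'); im=d['img']
s=(W[...,:2]-[.5185,-.0655])@xc*1e3; l=(W[...,:2]-[.5185,-.0655])@np.array([-.976,-.218])*1e3; z=W[...,2]*1e3
for v in range(200,230,2): print(v,' '.join(f"{s[v,u]:4.0f}/{l[v,u]:3.0f}/{z[v,u]:3.0f}" for u in range(308,332,3)))
E
```

```text
side jawtop (108, array([203.6, 214.9, 220.9])) pad (0, None) brass (133, array([141.6, 161.7, 180. ]))
top jawtop (83, array([205.2, 211.7, 219.4])) pad (33, array([194.8, 199.4, 204. ])) brass (116, array([148.5, 164. , 179.9]))
5.5 [ 0.5122 -0.038   0.1036] F [-0.16 -0.11  0.43] F along xc -0.07 s 28.2
200   49/-26/238   52/-18/241   51/-10/241   54/ -2/244   51/  5/241   50/ 13/241   50/ 20/242   56/ 29/247
202   50/-26/232   53/-18/235   53/-10/236   46/ -3/230   45/  5/230   55/ 13/239   58/ 21/242   46/ 28/232
204   45/-27/222   48/-19/224   47/-11/223   47/ -3/224   42/  4/221   49/ 13/227   52/ 21/230   49/ 28/227
206   53/-26/221   51/-19/220   51/-11/221   48/ -3/218   48/  5/218   50/ 13/220   48/ 20/220   45/ 28/217
208   59/-26/219   58/-18/219   60/-10/221   53/ -3/216   56/  5/219   57/ 13/220   57/ 21/220   58/ 29/222
210   60/-26/214   65/-17/218   64/-10/218   59/ -2/214   62/  6/217   65/ 14/220   61/ 21/217   66/ 29/221
212   64/-25/210   63/-18/210   61/-10/208   56/ -3/204   61/  6/209   61/ 13/210   67/ 22/215   60/ 29/209
214   61/-26/200   61/-18/201   69/ -9/208   36/ -4/180   63/  6/205   64/ 14/205   61/ 21/203   59/ 29/202
216 -108/-44/ 44 -152/-39/  5   42/-12/177   42/ -4/179   38/  4/175   37/ 12/175  -54/ 14/ 95  -66/ 21/ 84
218 -111/-44/ 34 -141/-38/  7   38/-12/167   40/ -4/169   44/  4/173   44/ 12/174  -51/ 14/ 90  -51/ 22/ 90
220 -103/-44/ 33 -124/-37/ 14   38/-13/160   43/ -4/164   39/  4/161   39/ 12/162  -51/ 14/ 82  -50/ 22/ 83
222 -105/-44/ 22 -117/-36/ 12   36/-13/151   40/ -4/155   44/  4/159   40/ 12/156  -42/ 14/ 82  -35/ 23/ 89
224 -107/-44/ 13 -104/-35/ 16   34/-13/142   37/ -5/145   38/  4/147   39/ 12/148  -54/ 14/ 64  -31/ 24/ 85
226  -97/-44/ 13  -98/-35/ 13  -16/-18/ 89   38/ -5/139   41/  4/142   37/ 12/139  -51/ 14/ 59  -20/ 24/ 87
228  -89/-43/ 13  -91/-34/ 11   -6/-17/ 90    4/ -8/100   40/  4/133    2/  9/ 99  -58/ 13/ 45  -18/ 25/ 82
```

Call:
jog_arm([
  [[0.13, -0.6, -0.3], [0, 0, 0], 0],
  [[0.22, -1.0, -0.3], [0, 0, 0], 0],
  [[0.31, -1.4, -0.3], [0, 0, 0], 0],
  [[0.4, -1.8, -0.3], [0, 0, 0], 0],
  [[0.4, -1.8, -0.3], [0, 0, 0], 0],
])

```text
clock: 6.18
position: [0.5161, -0.0564, 0.1001]
ee_rot: [1.965, 2.451, 0.0]
force: [0.2, 0.5, 1.4]
width: 0.003
gripper_force: 0.4
```

Call:
jog_arm([
  [[0.09, -0.4, 0], [0, 0, 0], 0],
  [[0.18, -0.8, 0], [0, 0, 0], 0],
  [[0.18, -0.8, 0], [0, 0, 0], 0],
])

```text
clock: 6.55
position: [0.5177, -0.064, 0.0999]
ee_rot: [-1.965, -2.451, -0.0]
force: [-1.5, 3.8, -1.4]
width: 0.004
gripper_force: 1.9
```

```bash
cat >> h.py <<'E'
def trig():
    d,W=snap('side'); im=d['img']
    hsv=cv2.cvtColor(im,cv2.COLOR_RGB2HSV);H,S=hsv[...,0].astype(int),hsv[...,1]
    s=(W[...,:2]-[.5185,-.0655])@xc*1e3;l=(W[...,:2]-[.5185,-.0655])@np.array([-.976,-.218])*1e3; z=W[...,2]*1e3
    for nm,c in (('orange',(H>=3)&(H<16)&(S>120)&(abs(s)<60)&(abs(l)<14)),('finger',(S<70)&(z>125)&(abs(l)<14)&(s>-45)&(s<60))):
        for a in range(90,190,10):
            q=c&(z>=a)&(z<a+10)
            if q.sum()>4: print(nm,a,q.sum(),np.median(s[q]).round(1),end='; ')
        print()
E
python3 -c "
from h import *
jaw();trig()"
```

```text
side jawtop (104, array([202. , 213.3, 221.6])) pad (0, None) brass (133, array([143. , 161.6, 179.6]))
top jawtop (79, array([204.1, 210.9, 218.2])) pad (34, array([192.8, 197.5, 202.5])) brass (117, array([148.4, 164.5, 180.1]))
6.65 [ 0.5177 -0.0639  0.0999] F [-1.14  2.65  0.62] F along xc 2.84 s 1.7
orange 90 27 -5.8; orange 100 22 -6.6; orange 110 8 -4.1; 
finger 130 23 11.1; finger 140 26 11.5; finger 150 26 10.2; finger 160 24 12.1; finger 170 23 13.2;
```

Call:
jog_arm([
  [[0.09, -0.4, 0], [0, 0, 0], 0],
  [[0.18, -0.8, 0], [0, 0, 0], 0],
  [[0.27, -1.2, 0], [0, 0, 0], 0],
  [[0.36, -1.6, 0], [0, 0, 0], 0],
  [[0.44, -2.0, 0], [0, 0, 0], 0],
  [[0.5, -2.25, 0], [0, 0, 0], 0],
  [[0.5, -2.25, 0], [0, 0, 0], 0],
])

```text
clock: 7.58
position: [0.5223, -0.0854, 0.0997]
ee_rot: [-1.963, -2.451, -0.001]
force: [-2.2, 7.1, -1.6]
width: 0.004
gripper_force: 3.2
```

```bash
python3 -c "
from h import *
jaw();trig()"
```

```text
side jawtop (103, array([192.2, 202.2, 208. ])) pad (0, None) brass (99, array([141.3, 155.2, 173.7]))
top jawtop (85, array([191.7, 199. , 206.4])) pad (36, array([180.5, 185.5, 190.8])) brass (109, array([148.1, 163.1, 177.5]))
7.675 [ 0.5223 -0.0854  0.0997] F [-2.03  6.73 -2.12] F along xc 7.01 s -20.2
orange 90 35 -18.6; orange 100 36 -22.2; orange 110 14 -25.5; 
finger 130 20 -9.9; finger 140 25 -10.7; finger 150 32 -10.0; finger 160 29 -9.7; finger 170 24 -9.7;
```

Call:
jog_arm([
  [[-0.2, 0.9, 0], [0, 0, 0], 0],
  [[-0.4, 1.8, 0], [0, 0, 0], 0],
  [[-0.6, 2.7, 0], [0, 0, 0], 0],
  [[-0.75, 3.35, 0], [0, 0, 0], 0],
  [[-0.75, 3.35, 0], [0, 0, 0], 0],
])

```text
clock: 8.35
position: [0.5152, -0.0529, 0.1001]
ee_rot: [1.964, 2.452, -0.0]
force: [-0.9, 0.5, 0.4]
width: 0.007
gripper_force: 0.7
```

```bash
python3 -c "
from h import *
jaw();trig()"
```

```text
side jawtop (101, array([193.1, 201.7, 209.2])) pad (0, None) brass (104, array([142.9, 156.4, 174.9]))
top jawtop (81, array([192.1, 199. , 206.8])) pad (34, array([181.7, 186.7, 191.7])) brass (111, array([148.3, 163.1, 178.6]))
8.45 [ 0.5154 -0.0534  0.1001] F [0.   1.31 1.12] F along xc 1.28 s 12.5
orange 90 25 0.8; orange 100 20 1.8; 
finger 130 16 21.1; finger 140 30 22.5; finger 150 27 22.7; finger 160 27 23.0; finger 170 26 23.7;
```

Call:
jog_arm([
  [[0.13, -0.6, 0], [0, 0, 0], 0],
  [[0.27, -1.2, 0], [0, 0, 0], 0],
  [[0.36, -1.6, 0], [0, 0, 0], 0],
  [[0.36, -1.6, 0], [0, 0, 0], 0],
])

```text
clock: 9.0
position: [0.5186, -0.0689, 0.0996]
ee_rot: [-1.964, -2.45, -0.001]
force: [-1.5, 5.5, -1.0]
width: 0.005
gripper_force: 2.5
```

Call:
jog_arm([
  [[0.05, -0.2, 0], [0, 0, 0], 0],
  [[0.09, -0.4, 0], [0, 0, 0], 0],
  [[0.09, -0.4, 0], [0, 0, 0], 0],
])

```text
clock: 9.38
position: [0.5192, -0.0723, 0.0995]
ee_rot: [-1.963, -2.45, -0.001]
force: [-1.0, 7.5, -3.5]
width: 0.005
gripper_force: 3.1
```

Call:
jog_arm([
  [[0.05, -0.2, 0], [0, 0, 0], 0],
  [[0.09, -0.4, 0], [0, 0, 0], 0],
  [[0.09, -0.4, 0], [0, 0, 0], 0],
])

```text
clock: 9.75
position: [0.5201, -0.0761, 0.0995]
ee_rot: [-1.963, -2.45, -0.001]
force: [-1.5, 7.6, -2.2]
width: 0.007
gripper_force: 3.2
```

Call:
jog_arm([
  [[0.05, -0.2, 0], [0, 0, 0], 0],
  [[0.09, -0.4, 0], [0, 0, 0], 0],
  [[0.09, -0.4, 0], [0, 0, 0], 0],
])

```text
clock: 10.12
position: [0.5209, -0.0802, 0.0995]
ee_rot: [-1.963, -2.45, -0.001]
force: [-1.2, 6.9, -2.2]
width: 0.005
gripper_force: 3.1
```

Call:
jog_arm([
  [[0.05, -0.2, 0], [0, 0, 0], 0],
  [[0.09, -0.4, 0], [0, 0, 0], 0],
  [[0.09, -0.4, 0], [0, 0, 0], 0],
])

```text
clock: 10.5
position: [0.5218, -0.084, 0.0995]
ee_rot: [-1.962, -2.45, -0.001]
force: [-1.4, 7.9, -2.0]
width: 0.005
gripper_force: 3.3
```

Call:
jog_arm([
  [[0.05, -0.2, 0], [0, 0, 0], 0],
  [[0.08, -0.35, 0], [0, 0, 0], 0],
  [[0.08, -0.35, 0], [0, 0, 0], 0],
])

```text
clock: 10.88
position: [0.5226, -0.0874, 0.0995]
ee_rot: [-1.962, -2.45, -0.001]
force: [-1.9, 7.6, -2.0]
width: 0.003
gripper_force: 3.3
```

```bash
python3 -c "
from h import *
jaw();trig()"
```

```text
side jawtop (97, array([179.9, 190.5, 196.8])) pad (0, None) brass (61, array([141.5, 150.6, 160.4]))
top jawtop (83, array([181.1, 188. , 194.9])) pad (35, array([170.1, 174.8, 180.2])) brass (75, array([147.6, 157.6, 167.8]))
10.975 [ 0.5226 -0.0874  0.0995] F [-2.75  7.36 -3.15] F along xc 7.79 s -22.2
orange 90 36 -21.3; orange 100 25 -23.1; orange 110 20 -26.4; 
finger 130 15 -12.4; finger 140 35 -11.8; finger 150 24 -12.7; finger 160 32 -12.6; finger 170 20 -10.6;
```

Call:
jog_arm([
  [[-0.2, 0.9, 0], [0, 0, 0], 0],
  [[-0.4, 1.8, 0], [0, 0, 0], 0],
  [[-0.6, 2.7, 0], [0, 0, 0], 0],
  [[-0.78, 3.5, 0], [0, 0, 0], 0],
  [[-0.78, 3.5, 0], [0, 0, 0], 0],
  [[-0.6, 2.7, 0], [0, 0, 0], 0],
  [[-0.42, 1.9, 0], [0, 0, 0], 0],
  [[-0.42, 1.9, 0], [0, 0, 0], 0],
])

```text
clock: 12.02
position: [0.519, -0.0704, 0.0996]
ee_rot: [-1.966, -2.449, -0.0]
force: [-1.3, 4.6, -1.8]
width: 0.002
gripper_force: 2.0
```

Call:
jog_arm([
  [[0.05, -0.2, 0], [0, 0, 0], 0],
  [[0.07, -0.3, 0], [0, 0, 0], 0],
  [[0.07, -0.3, 0], [0, 0, 0], 0],
])

```text
clock: 12.4
position: [0.5193, -0.0721, 0.0995]
ee_rot: [-1.964, -2.45, -0.001]
force: [-1.2, 6.9, -2.5]
width: 0.007
gripper_force: 3.2
```

Call:
jog_arm([
  [[0.05, -0.2, 0], [0, 0, 0], 0],
  [[0.07, -0.3, 0], [0, 0, 0], 0],
  [[0.07, -0.3, 0], [0, 0, 0], 0],
])

```text
clock: 12.78
position: [0.5199, -0.075, 0.0994]
ee_rot: [-1.963, -2.45, -0.001]
force: [-1.3, 8.4, -3.1]
width: 0.006
gripper_force: 3.2
```

Call:
jog_arm([
  [[0.05, -0.2, 0], [0, 0, 0], 0],
  [[0.07, -0.3, 0], [0, 0, 0], 0],
  [[0.07, -0.3, 0], [0, 0, 0], 0],
])

```text
clock: 13.15
position: [0.5205, -0.0776, 0.0994]
ee_rot: [-1.963, -2.449, -0.001]
force: [-1.5, 8.3, -2.2]
width: 0.006
gripper_force: 3.8
```

```bash
cat >> h.py <<'E'
def P(n=6):
    f=[];o=arm.observe()
    for _ in range(1): f.append(o['force'])
    p=o['position'];s=(p[:2]-[.5185,-.0655])@xc; F=np.mean(f,0)[:2]@xc; a=np.clip((.0105-s)/.087,0,.42); h=.089
    print(o['clock'],'s',round(s*1e3,1),'F',round(F,2),'a',round(a,3),'P',round((F*h-.14-.35*a)/.052-4,1))
E
python3 -c "
from h import *
P();jaw();P()"
```

```text
13.15 s -12.2 F 8.42 a 0.261 P 6.0
side jawtop (94, array([176.4, 185.2, 193. ])) pad (0, None) brass (47, array([140. , 148.6, 158.1]))
top jawtop (83, array([176.8, 183.6, 191.2])) pad (34, array([165.5, 170.7, 175.3])) brass (59, array([147.5, 155.6, 163.5]))
13.25 [ 0.5205 -0.0776  0.0994] F [-0.58  8.22 -3.39] F along xc 8.14 s -12.2
13.25 s -12.2 F 8.14 a 0.261 P 5.5
```

Call:
jog_arm([
  [[0.03, -0.15, 0], [0, 0, 0], 0],
  [[0.07, -0.3, 0], [0, 0, 0], 0],
  [[0.07, -0.3, 0], [0, 0, 0], 0],
])

```text
clock: 13.62
position: [0.5209, -0.0799, 0.0992]
ee_rot: [-1.961, -2.449, -0.001]
force: [-1.9, 10.8, -3.9]
width: 0.003
gripper_force: 4.7
```

Call:
jog_arm([
  [[0.02, -0.1, 0], [0, 0, 0], 0],
  [[0.04, -0.2, 0], [0, 0, 0], 0],
  [[0.04, -0.2, 0], [0, 0, 0], 0],
])

```text
clock: 14.0
position: [0.5213, -0.0815, 0.0993]
ee_rot: [-1.961, -2.45, -0.002]
force: [-3.1, 11.6, -3.4]
width: 0.003
gripper_force: 5.1
```

Call:
jog_arm([
  [[0.02, -0.1, 0], [0, 0, 0], 0],
  [[0.04, -0.2, 0], [0, 0, 0], 0],
  [[0.04, -0.2, 0], [0, 0, 0], 0],
])

```text
clock: 14.38
position: [0.5215, -0.0832, 0.0992]
ee_rot: [-1.96, -2.449, -0.002]
force: [-2.8, 12.6, -4.3]
width: 0.006
gripper_force: 5.5
```

```bash
python3 -c "
from h import *
P();jaw();P()"
```

```text
14.375 s -17.9 F 12.9 a 0.326 P 13.2
side jawtop (102, array([174.7, 183.7, 191.9])) pad (0, None) brass (36, array([139.4, 147.1, 157.2]))
top jawtop (80, array([174.1, 181.3, 188.3])) pad (36, array([162.6, 167.7, 172.7])) brass (53, array([146.9, 154.1, 161.4]))
14.475 [ 0.5215 -0.0831  0.0992] F [-2.75 12.27 -3.66] F along xc 12.57 s -17.8
14.475 s -17.8 F 12.57 a 0.326 P 12.6
```

Call:
jog_arm([
  [[0.02, -0.1, 0], [0, 0, 0], 0],
  [[0.05, -0.25, 0], [0, 0, 0], 0],
  [[0.05, -0.25, 0], [0, 0, 0], 0],
])

```text
clock: 14.85
position: [0.5219, -0.0853, 0.0991]
ee_rot: [-1.96, -2.449, -0.002]
force: [-3.3, 13.7, -4.7]
width: 0.004
gripper_force: 5.9
```

Call:
jog_arm([
  [[0.02, -0.1, 0], [0, 0, 0], 0],
  [[0.04, -0.2, 0], [0, 0, 0], 0],
  [[0.04, -0.2, 0], [0, 0, 0], 0],
])

```text
clock: 15.22
position: [0.5223, -0.0869, 0.0991]
ee_rot: [-1.959, -2.449, -0.003]
force: [-3.1, 14.9, -4.9]
width: 0.007
gripper_force: 6.2
```

Call:
jog_arm([
  [[0.02, -0.1, 0], [0, 0, 0], 0],
  [[0.04, -0.2, 0], [0, 0, 0], 0],
  [[0.04, -0.2, 0], [0, 0, 0], 0],
])

```text
clock: 15.6
position: [0.5226, -0.0886, 0.0991]
ee_rot: [-1.959, -2.449, -0.003]
force: [-3.5, 15.2, -3.1]
width: 0.003
gripper_force: 6.6
```

```bash
cat >> h.py <<'E'
def P2():
    o=arm.observe();f=o['force'];p=o['position'];s=(p[:2]-[.5185,-.0655])@xc; F=f[:2]@xc; a=np.clip((.0105-s)/.087,0,.42)
    M=.087*F+(.009+.087*np.tan(a)-.009)*f[2]
    print(o['clock'],'s',round(s*1e3,1),'F',round(F,2),'a',round(a,3),'P',round((M-.14-.35*a)/.052-4,1))
E
python3 -c "
from h import *
P2();jaw();P2();trig();P2()"
```

```text
15.6 s -23.4 F 15.64 a 0.39 P 14.7
side jawtop (98, array([170.1, 181.8, 187.7])) pad (0, None) brass (30, array([142. , 147.1, 171.6]))
top jawtop (85, array([171.5, 178.8, 185.9])) pad (35, array([160.3, 165.2, 169.9])) brass (44, array([147.1, 153.2, 158.7]))
15.7 [ 0.5226 -0.0886  0.0991] F [-3.27 15.34 -3.72] F along xc 15.69 s -23.4
15.7 s -23.4 F 15.69 a 0.39 P 14.4
orange 90 35 -20.2; orange 100 39 -24.2; orange 110 14 -26.3; 
finger 130 19 -14.0; finger 140 26 -12.5; finger 150 28 -13.5; finger 160 36 -14.6; finger 170 16 -13.3; 
15.75 s -23.5 F 15.05 a 0.39 P 13.4
```

Call:
jog_arm([
  [[-0.1, 0.4, 0], [0, 0, 0], 0],
  [[-0.3, 1.3, 0], [0, 0, 0], 0],
  [[-0.5, 2.3, 0], [0, 0, 0], 0],
  [[-0.7, 3.2, 0], [0, 0, 0], 0],
  [[-0.84, 3.75, 0], [0, 0, 0], 0],
  [[-0.84, 3.75, 0], [0, 0, 0], 0],
])

```text
clock: 16.5
position: [0.5156, -0.0543, 0.1001]
ee_rot: [1.964, 2.452, 0.0]
force: [-0.2, 1.5, 0.2]
width: 0.007
gripper_force: 0.7
```

```bash
python3 -c "
from h import *
jaw();jaw()"
```

```text
side jawtop (103, array([172.4, 183. , 190.5])) pad (0, None) brass (33, array([139.6, 147.3, 156.3]))
top jawtop (83, array([173.3, 180.2, 187.7])) pad (37, array([162.3, 167.4, 172.4])) brass (49, array([147.2, 153.8, 160.2]))
16.6 [ 0.5157 -0.0549  0.1001] F [0.78 2.41 0.59] F along xc 2.18 s 10.9
side jawtop (103, array([173.6, 183. , 189.8])) pad (0, None) brass (31, array([142.1, 148.5, 152.7]))
top jawtop (82, array([173.4, 180.3, 187.3])) pad (37, array([162.3, 167.4, 172.6])) brass (48, array([147.3, 153.7, 160. ]))
16.7 [ 0.5158 -0.0551  0.1001] F [-0.63  2.18  2.07] F along xc 2.27 s 10.8
```

Call:
jog_arm([
  [[0.1, -0.5, 0], [0, 0, 0], 0],
  [[0.2, -0.9, 0], [0, 0, 0], 0],
  [[0.29, -1.3, 0], [0, 0, 0], 0],
  [[0.29, -1.3, 0], [0, 0, 0], 0],
])

```text
clock: 17.2
position: [0.5181, -0.0665, 0.0998]
ee_rot: [-1.963, -2.45, -0.002]
force: [-0.3, 8.2, -0.3]
width: 0.003
gripper_force: 3.6
```

```bash
python3 -c "
from h import *
P2();jaw();P2()"
```

```text
17.2 s -0.8 F 8.06 a 0.13 P 5.8
side jawtop (103, array([170.4, 182.7, 189.7])) pad (0, None) brass (33, array([142.4, 147.8, 156.4]))
top jawtop (81, array([172.8, 179.6, 187.1])) pad (37, array([161.7, 167. , 171.7])) brass (47, array([147.3, 153.3, 159.8]))
17.3 [ 0.5181 -0.0664  0.0998] F [-1.08  6.71 -0.69] F along xc 6.78 s -0.8
17.3 s -0.8 F 6.78 a 0.13 P 3.6
```

Call:
jog_arm([
  [[0.03, -0.15, 0], [0, 0, 0], 0],
  [[0.07, -0.3, 0], [0, 0, 0], 0],
  [[0.07, -0.3, 0], [0, 0, 0], 0],
])

```text
clock: 17.68
position: [0.5184, -0.0681, 0.0996]
ee_rot: [-1.961, -2.45, -0.002]
force: [-1.7, 10.1, -1.0]
width: 0.004
gripper_force: 5.3
```

```bash
python3 -c "
from h import *
P2();jaw();P2()"
```

```text
17.675 s -2.5 F 10.23 a 0.15 P 9.2
side jawtop (103, array([172.6, 183.4, 190.1])) pad (0, None) brass (32, array([141.5, 146.7, 170.2]))
top jawtop (83, array([172.6, 179.8, 186.9])) pad (37, array([161.2, 166.7, 171.5])) brass (48, array([147.3, 153.8, 159.8]))
17.775 [ 0.5184 -0.0681  0.0996] F [-1.9   9.92 -1.34] F along xc 10.1 s -2.5
17.775 s -2.5 F 10.1 a 0.149 P 8.9
```

Call:
jog_arm([
  [[0.03, -0.15, 0], [0, 0, 0], 0],
  [[0.07, -0.3, 0], [0, 0, 0], 0],
  [[0.07, -0.3, 0], [0, 0, 0], 0],
])

```text
clock: 18.15
position: [0.5188, -0.0702, 0.0994]
ee_rot: [-1.959, -2.45, -0.003]
force: [-2.9, 13.2, -3.4]
width: 0.005
gripper_force: 6.4
```

```bash
python3 -c "
from h import *
P2();jaw();P2()"
```

```text
18.15 s -4.7 F 13.51 a 0.174 P 13.7
side jawtop (98, array([172. , 181.3, 187.9])) pad (0, None) brass (31, array([141.1, 148.1, 172.5]))
top jawtop (82, array([171.8, 179. , 185.9])) pad (37, array([160.4, 165.3, 170.5])) brass (45, array([147.1, 153.3, 158.9]))
18.25 [ 0.5188 -0.0702  0.0994] F [-2.05 13.42 -2.62] F along xc 13.55 s -4.6
18.25 s -4.6 F 13.55 a 0.174 P 14.0
```

Call:
jog_arm([
  [[0.03, -0.15, 0], [0, 0, 0], 0],
  [[0.06, -0.3, 0], [0, 0, 0], 0],
  [[0.06, -0.3, 0], [0, 0, 0], 0],
])

```text
clock: 18.62
position: [0.5192, -0.0726, 0.0992]
ee_rot: [-1.958, -2.45, -0.004]
force: [-1.9, 15.0, -3.9]
width: 0.006
gripper_force: 6.9
```

```bash
python3 -c "
from h import *
P2();jaw();P2()"
```

```text
18.625 s -7.1 F 15.02 a 0.202 P 15.7
side jawtop (103, array([170.1, 180.1, 187.4])) pad (0, None) brass (23, array([140.2, 146.2, 148.9]))
top jawtop (82, array([170.4, 178. , 184.9])) pad (38, array([159.2, 164.6, 169.4])) brass (39, array([147.2, 152.4, 157.4]))
18.725 [ 0.5193 -0.0726  0.0992] F [-1.41 14.48 -5.02] F along xc 14.44 s -7.1
18.725 s -7.1 F 14.44 a 0.202 P 14.4
```

Call:
jog_arm([
  [[0.02, -0.1, 0], [0, 0, 0], 0],
  [[0.04, -0.2, 0], [0, 0, 0], 0],
  [[0.04, -0.2, 0], [0, 0, 0], 0],
])

```text
clock: 19.1
position: [0.5195, -0.0741, 0.099]
ee_rot: [-1.957, -2.45, -0.004]
force: [-2.6, 16.8, -6.7]
width: 0.002
gripper_force: 7.3
```

```bash
python3 -c "
from h import *
P2();jaw();P2();P()"
```

```text
19.1 s -8.6 F 16.95 a 0.22 P 17.7
side jawtop (104, array([168.6, 179.8, 185.7])) pad (0, None) brass (22, array([142.1, 144.7, 150.3]))
top jawtop (79, array([170.2, 177.2, 184. ])) pad (36, array([158.4, 163.6, 168.6])) brass (37, array([147.2, 152.3, 156.8]))
19.2 [ 0.5195 -0.0741  0.099 ] F [-1.07 16.65 -6.28] F along xc 16.48 s -8.6
19.2 s -8.6 F 16.48 a 0.22 P 17.1
19.2 s -8.6 F 16.48 a 0.22 P 20.0
```

Call:
jog_arm([
  [[0.01, -0.06, 0], [0, 0, 0], 0],
  [[0.03, -0.13, 0], [0, 0, 0], 0],
  [[0.03, -0.13, 0], [0, 0, 0], 0],
])

```text
clock: 19.58
position: [0.5197, -0.075, 0.0989]
ee_rot: [-1.957, -2.45, -0.004]
force: [-2.6, 18.3, -7.1]
width: 0.003
gripper_force: 7.7
```

```bash
python3 -c "
from h import *
P2();jaw();P2();P()"
```

```text
19.575 s -9.5 F 18.4 a 0.23 P 19.8
side jawtop (98, array([168.6, 179.4, 185.3])) pad (0, None) brass (21, array([140.6, 145.3, 150.6]))
top jawtop (86, array([169.3, 176.4, 183.5])) pad (37, array([158.4, 163.4, 168.3])) brass (38, array([146.7, 152. , 156.8]))
19.675 [ 0.5197 -0.075   0.099 ] F [-2.99 17.71 -6.1 ] F along xc 17.93 s -9.6
19.675 s -9.6 F 17.93 a 0.23 P 19.4
19.675 s -9.6 F 17.93 a 0.23 P 22.4
```

Call:
jog_arm([
  [[0.01, -0.06, 0], [0, 0, 0], 0],
  [[0.03, -0.12, 0], [0, 0, 0], 0],
  [[0.03, -0.12, 0], [0, 0, 0], 0],
])

```text
clock: 20.05
position: [0.5199, -0.076, 0.0989]
ee_rot: [-1.956, -2.45, -0.004]
force: [-3.3, 18.2, -6.6]
width: 0.005
gripper_force: 7.9
```

```bash
python3 -c "
from h import *
P2();jaw();P2();P()"
```

```text
20.05 s -10.5 F 18.44 a 0.242 P 19.8
side jawtop (98, array([167.1, 176.6, 184.2])) pad (0, None) brass (20, array([138.5, 145.3, 167. ]))
top jawtop (82, array([168.6, 175.5, 182.8])) pad (34, array([157.3, 162.2, 167.7])) brass (34, array([147. , 151.9, 156.1]))
20.15 [ 0.5198 -0.076   0.0989] F [-2.32 17.89 -7.29] F along xc 17.97 s -10.6
20.15 s -10.6 F 17.97 a 0.242 P 18.7
20.15 s -10.6 F 17.97 a 0.242 P 22.4
```

Call:
jog_arm([
  [[-0.1, 0.4, 0], [0, 0, 0], 0],
  [[-0.2, 1.0, 0], [0, 0, 0], 0],
  [[-0.4, 1.7, 0], [0, 0, 0], 0],
  [[-0.56, 2.5, 0], [0, 0, 0], 0],
  [[-0.6, 2.7, 0], [0, 0, 0], 0],
  [[-0.6, 2.7, 0], [0, 0, 0], 0],
])

```text
clock: 20.9
position: [0.5155, -0.0544, 0.1]
ee_rot: [1.965, 2.451, -0.0]
force: [-1.5, 1.3, 0.5]
width: 0.005
gripper_force: 0.8
```

```bash
python3 -c "
from h import *
jaw();jaw()"
```

```text
side jawtop (105, array([169.7, 180.8, 186.7])) pad (0, None) brass (26, array([139.3, 146.9, 169.3]))
top jawtop (81, array([170.8, 178.2, 185.4])) pad (38, array([159.5, 164.7, 169.6])) brass (41, array([146.7, 152.6, 157.6]))
21.0 [ 0.5155 -0.0545  0.1001] F [-1.58  1.27  0.23] F along xc 1.59 s 11.3
side jawtop (100, array([170.3, 179.8, 187.3])) pad (0, None) brass (25, array([140.2, 146.4, 166.2]))
top jawtop (85, array([170.6, 178.1, 185.4])) pad (37, array([159.4, 164.5, 169.6])) brass (42, array([146.7, 152.6, 158.1]))
21.1 [ 0.5155 -0.0545  0.1001] F [-1.05  1.95  1.25] F along xc 2.13 s 11.4
```

Call:
jog_arm([
  [[0.1, -0.4, 0], [0, 0, 0], 0],
  [[0.18, -0.8, 0], [0, 0, 0], 0],
  [[0.24, -1.1, 0], [0, 0, 0], 0],
  [[0.24, -1.1, 0], [0, 0, 0], 0],
])

```text
clock: 21.6
position: [0.5174, -0.0631, 0.0999]
ee_rot: [-1.962, -2.451, -0.002]
force: [-2.8, 8.9, 2.6]
width: 0.003
gripper_force: 4.9
```

```bash
python3 -c "
from h import *
P2();jaw();P2()"
```

```text
21.6 s 2.6 F 9.34 a 0.091 P 8.7
side jawtop (100, array([169.8, 180.1, 186.4])) pad (0, None) brass (23, array([140.9, 145. , 150.9]))
top jawtop (86, array([170.1, 177.6, 185.1])) pad (37, array([158.9, 164.3, 169.6])) brass (39, array([147.1, 152.6, 157.5]))
21.7 [ 0.5174 -0.0631  0.0999] F [-3.34  9.16  2.49] F along xc 9.67 s 2.6
21.7 s 2.6 F 9.67 a 0.091 P 9.2
```

Call:
jog_arm([
  [[0.02, -0.1, 0], [0, 0, 0], 0],
  [[0.03, -0.15, 0], [0, 0, 0], 0],
  [[0.03, -0.15, 0], [0, 0, 0], 0],
])

```text
clock: 22.08
position: [0.5175, -0.0639, 0.0998]
ee_rot: [-1.96, -2.451, -0.003]
force: [-4.3, 11.8, 1.3]
width: 0.002
gripper_force: 5.9
```

```bash
python3 -c "
from h import *
P2();jaw();P2()"
```

```text
22.075 s 1.8 F 12.42 a 0.1 P 13.6
side jawtop (104, array([170.6, 180.7, 186.8])) pad (0, None) brass (23, array([142.9, 145.1, 151.2]))
top jawtop (80, array([170.5, 177.6, 184.2])) pad (36, array([159. , 163.9, 169.2])) brass (39, array([147. , 152.4, 157.4]))
22.175 [ 0.5175 -0.0638  0.0999] F [-3.41 11.25  1.82] F along xc 11.73 s 1.8
22.175 s 1.8 F 11.73 a 0.1 P 12.6
```

Call:
jog_arm([
  [[0.02, -0.1, 0], [0, 0, 0], 0],
  [[0.04, -0.2, 0], [0, 0, 0], 0],
  [[0.06, -0.28, 0], [0, 0, 0], 0],
  [[0.06, -0.28, 0], [0, 0, 0], 0],
])

```text
clock: 22.68
position: [0.5179, -0.0656, 0.0997]
ee_rot: [-1.959, -2.451, -0.004]
force: [-4.7, 14.0, 1.0]
width: 0.005
gripper_force: 7.4
```

```bash
python3 -c "
from h import *
P2();jaw();P2()"
```

```text
22.675 s -0.0 F 14.68 a 0.121 P 17.3
side jawtop (104, array([168.7, 178.8, 187.3])) pad (0, None) brass (22, array([141.3, 145.4, 150.1]))
top jawtop (82, array([170. , 176.9, 183.7])) pad (37, array([158.2, 163.4, 168.3])) brass (38, array([146.8, 152.2, 156.9]))
22.775 [ 0.5179 -0.0656  0.0998] F [-3.78 13.68  1.97] F along xc 14.17 s 0.0
22.775 s 0.0 F 14.17 a 0.121 P 16.6
```

Call:
jog_arm([
  [[0.02, -0.08, 0], [0, 0, 0], 0],
  [[0.03, -0.13, 0], [0, 0, 0], 0],
  [[0.03, -0.13, 0], [0, 0, 0], 0],
])

```text
clock: 23.15
position: [0.5181, -0.0666, 0.0997]
ee_rot: [-1.958, -2.451, -0.004]
force: [-5.1, 14.8, 1.4]
width: 0.005
gripper_force: 7.8
```

```bash
python3 -c "
from h import *
P2();jaw();P2()"
```

```text
23.15 s -1.0 F 15.6 a 0.132 P 18.8
side jawtop (101, array([167.5, 178.7, 186.6])) pad (0, None) brass (20, array([138.4, 145.1, 153.7]))
top jawtop (78, array([169.4, 176.9, 183.8])) pad (34, array([158.4, 163. , 168.1])) brass (38, array([146.7, 152.1, 157. ]))
23.25 [ 0.5181 -0.0666  0.0997] F [-4.8  14.59  0.42] F along xc 15.29 s -1.0
23.25 s -1.0 F 15.29 a 0.132 P 18.1
```

Call:
jog_arm([
  [[0.02, -0.08, 0], [0, 0, 0], 0],
  [[0.03, -0.14, 0], [0, 0, 0], 0],
  [[0.03, -0.14, 0], [0, 0, 0], 0],
])

```text
clock: 23.62
position: [0.5183, -0.0678, 0.0996]
ee_rot: [-1.958, -2.451, -0.004]
force: [-5.0, 16.8, -0.2]
width: 0.004
gripper_force: 8.0
```

```bash
python3 -c "
from h import *
P2();jaw();P2()"
```

```text
23.625 s -2.2 F 17.47 a 0.145 P 21.5
side jawtop (103, array([166.9, 178.7, 184.9])) pad (0, None) brass (19, array([142. , 145.5, 167.7]))
top jawtop (85, array([168.3, 175.8, 183.3])) pad (36, array([157.3, 162.4, 168. ])) brass (34, array([146.9, 151.8, 156.3]))
23.725 [ 0.5183 -0.0678  0.0996] F [-5.07 16.02  0.63] F along xc 16.74 s -2.2
23.725 s -2.2 F 16.74 a 0.146 P 20.5
```

Call:
jog_arm([
  [[0.01, -0.05, 0], [0, 0, 0], 0],
  [[0.02, -0.1, 0], [0, 0, 0], 0],
  [[0.02, -0.1, 0], [0, 0, 0], 0],
])

```text
clock: 24.1
position: [0.5185, -0.0686, 0.0995]
ee_rot: [-1.957, -2.451, -0.004]
force: [-4.9, 17.0, -1.4]
width: 0.01
gripper_force: 8.2
```

```bash
python3 -c "
from h import *
P2();jaw();P2()"
```

```text
24.1 s -3.0 F 17.7 a 0.155 P 21.5
side jawtop (97, array([168.1, 176.8, 184.3])) pad (0, None) brass (18, array([141.4, 144.4, 169.1]))
top jawtop (83, array([167.9, 175.5, 182.8])) pad (38, array([156.3, 161.8, 166.9])) brass (30, array([146.7, 150.8, 154.6]))
24.2 [ 0.5184 -0.0686  0.0995] F [-4.61 16.21 -0.78] F along xc 16.83 s -3.0
24.2 s -3.0 F 16.83 a 0.155 P 20.2
```

Call:
jog_arm([
  [[-0.05, 0.2, 0], [0, 0, 0], 0],
  [[-0.13, 0.6, 0], [0, 0, 0], 0],
  [[-0.25, 1.2, 0], [0, 0, 0], 0],
  [[-0.4, 1.8, 0], [0, 0, 0], 0],
  [[-0.47, 2.1, 0], [0, 0, 0], 0],
  [[-0.47, 2.1, 0], [0, 0, 0], 0],
])

```text
clock: 24.95
position: [0.5151, -0.0526, 0.1001]
ee_rot: [1.965, 2.451, -0.0]
force: [-0.7, 0.1, -0.1]
width: 0.003
gripper_force: 0.0
```

```bash
python3 -c "
from h import *
jaw();jaw()"
```

```text
side jawtop (104, array([170. , 180.2, 187.6])) pad (0, None) brass (26, array([141. , 147. , 168.5]))
top jawtop (85, array([170.9, 178.3, 185.5])) pad (38, array([159.1, 164.8, 169.8])) brass (39, array([147.1, 152.6, 157.7]))
25.05 [ 0.5152 -0.0528  0.1001] F [1.27 0.79 0.2 ] F along xc 0.5 s 13.2
side jawtop (100, array([170.2, 180.6, 187.2])) pad (0, None) brass (24, array([138.7, 145.3, 153.7]))
top jawtop (81, array([170.7, 177.8, 185.2])) pad (38, array([159.5, 164.8, 169.8])) brass (41, array([146.8, 152.4, 157.7]))
25.15 [ 0.5151 -0.0527  0.1001] F [ 0.46 -0.75  0.59] F along xc -0.83 s 13.3
```

The jaw is back on the same click, with the face pressed about 2.5 mm or more into the seat and an estimated hold of 10–12 N. One more click would push the peak towards 22 N, so I'll keep this one. The trigger is free and the ratchet alone holds. I'll move to the tab, slowly enough for the one-second hold.

Call:
jog_arm([
  [[0, 0, 3], [0, 0, 0], 0],
  [[0, 0, 6], [0, 0, 0], 0],
  [[2, 2, 6], [0, 0, 0], 0],
  [[4.2, 4.4, 6], [0, 0, 0], 0],
  [[4.2, 4.4, 6], [0, 0, 0], 0],
  [[4.2, 4.4, 3], [0, 0, 0], 0],
  [[4.2, 4.4, 0], [0, 0, 0], 0],
  [[4.2, 4.4, 0], [0, 0, 0], 0],
])

```text
clock: 26.15
position: [0.5548, -0.0095, 0.0982]
ee_rot: [-1.964, -2.448, 0.005]
force: [-0.1, -0.5, 0.6]
width: 0.003
gripper_force: 0.0
```

```bash
python3 -c "
from h import *
jaw()
d,W=snap('side');cv2.imwrite('pics/t.png',cv2.resize(d['img'][180:300,270:370,::-1],None,fx=5,fy=5,interpolation=cv2.INTER_CUBIC))
"
```

```text
side jawtop (103, array([172.2, 180.9, 187.4])) pad (0, None) brass (25, array([141.7, 146.6, 164.4]))
top jawtop (81, array([170.5, 178.1, 185.5])) pad (39, array([159. , 164.7, 169.7])) brass (39, array([147.2, 152.5, 157.4]))
26.25 [ 0.557  -0.0087  0.1007] F [ 0.18 -0.37  0.73] F along xc -0.4 s 47.1
```

View pics/t.png

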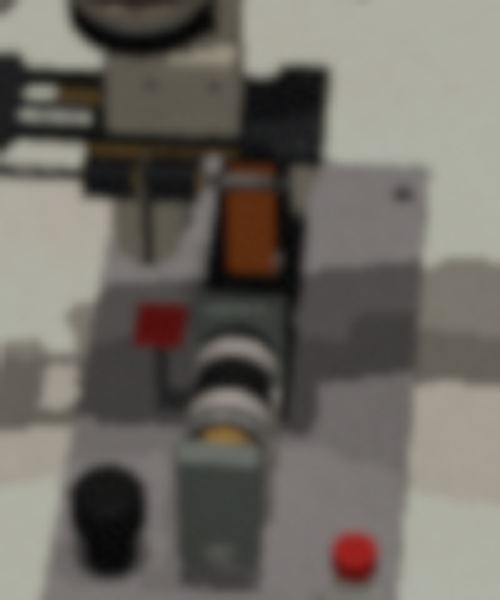

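The picture shows the shut fingers at (150,260) hanging over the red tab (160,325), with the trigger upright and the brass still held. Going down.

Call:
jog_arm([
  [[0, 0, -2], [0, 0, 0], 0],
  [[0, 0, -4], [0, 0, 0], 0],
  [[0, 0, -4.4], [0, 0, 0], 0],
  [[0, 0, -4.4], [0, 0, 0], 0],
])

```text
clock: 26.8
position: [0.5575, -0.0082, 0.057]
ee_rot: [1.965, 2.45, 0.001]
force: [-0.4, 0.8, 0.7]
width: 0.004
gripper_force: 0.0
```

Call:
jog_arm([
  [[0, 0, -0.3], [0, 0, 0], 0],
  [[0, 0, -0.6], [0, 0, 0], 0],
  [[0, 0, -0.6], [0, 0, 0], 0],
])

```text
clock: 27.18
position: [0.557, -0.0082, 0.0501]
ee_rot: [1.965, 2.451, 0.0]
force: [-0.4, -0.5, 1.0]
width: 0.0
gripper_force: 0.3
```

Call:
jog_arm([
  [[0, 0, -0.3], [0, 0, 0], 0],
  [[0, 0, -0.4], [0, 0, 0], 0],
  [[0, 0, -0.4], [0, 0, 0], 0],
])

```text
clock: 27.55
position: [0.5571, -0.0082, 0.046]
ee_rot: [1.965, 2.451, 0.0]
force: [0.8, 0.3, 1.3]
width: 0.002
gripper_force: 0.7
```

```bash
cat >> h.py <<'E'
def tab():
    d,W=snap('side'); im=d['img'];hsv=cv2.cvtColor(im,cv2.COLOR_RGB2HSV);H,S=hsv[...,0].astype(int),hsv[...,1]
    s=(W[...,:2]-[.5185,-.0655])@xc*1e3;l=(W[...,:2]-[.5185,-.0655])@np.array([-.976,-.218])*1e3; z=W[...,2]*1e3
    c=((H<5)|(H>174))&(S>140)&(abs(s-50)<30)&(abs(l+46)<30)
    print('tab',c.sum(),np.median(z[c]),np.median(s[c]),np.median(l[c]))
E
python3 -c "
from h import *
jaw();tab()"
```

```text
side jawtop (106, array([200. , 209.4, 217.1])) pad (0, None) brass (90, array([142.5, 154.4, 164. ]))
top jawtop (81, array([205.2, 212.1, 218.8])) pad (34, array([194.8, 199.3, 204.3])) brass (60, array([147.2, 155.3, 163.2]))
27.65 [ 0.5571 -0.0082  0.0461] F [0.76 1.39 1.14] F along xc 1.19 s 47.5
tab 22 72.45458726533354 61.22047245996101 -44.764340103536796
```

Released: the pad is back at its starting position. I'll hold about a second, slightly deeper, then withdraw.

Call:
jog_arm([
  [[0, 0, -0.15], [0, 0, 0], 0],
  [[0, 0, -0.15], [0, 0, 0], 0],
  [[0, 0, -0.15], [0, 0, 0], 0],
  [[0, 0, -0.15], [0, 0, 0], 0],
  [[0, 0, -0.15], [0, 0, 0], 0],
  [[0, 0, -0.15], [0, 0, 0], 0],
  [[0, 0, -0.15], [0, 0, 0], 0],
  [[0, 0, -0.15], [0, 0, 0], 0],
])

```text
clock: 28.7
position: [0.557, -0.0082, 0.0446]
ee_rot: [1.965, 2.451, 0.0]
force: [0.4, 0.4, 1.6]
width: 0.006
gripper_force: 0.8
```

Call:
jog_arm([
  [[0, 0, 1.5], [0, 0, 0], 0],
  [[0, 0, 5], [0, 0, 0], 0],
  [[0, 0, 10], [0, 0, 0], 0],
  [[0, 0, 15], [0, 0, 0], 0],
  [[0, -5, 18], [0, 0, 0], 0],
  [[0, -11, 18], [0, 0, 0], 0],
  [[0, -17, 18], [0, 0, 0], 0],
  [[0, -17, 18], [0, 0, 0], 0],
])

```text
clock: 29.7
position: [0.5554, -0.1848, 0.2246]
ee_rot: [1.976, 2.442, -0.004]
force: [-0.1, 0.8, -0.2]
width: 0.004
gripper_force: 0.0
```

```bash
python3 -c "
from h import *
jaw('end.png');tab();trig()"
```

```text
side jawtop (105, array([203.8, 214.9, 221.8])) pad (0, None) brass (92, array([141.4, 154.7, 164.6]))
top jawtop (80, array([205.3, 212. , 219.4])) pad (31, array([194.6, 199. , 203.4])) brass (57, array([147.5, 155.1, 162.7]))
29.8 [ 0.5564 -0.1784  0.2249] F [1.25 0.92 0.19] F along xc 0.62 s -118.4
tab 66 78.52769866373868 50.31179426397725 -46.355023125105994
orange 90 30 1.1; orange 100 27 0.7; orange 110 41 -0.3; orange 120 22 0.9; orange 130 23 0.3; orange 140 29 1.6; orange 150 14 1.3;
```

View pics/end.png

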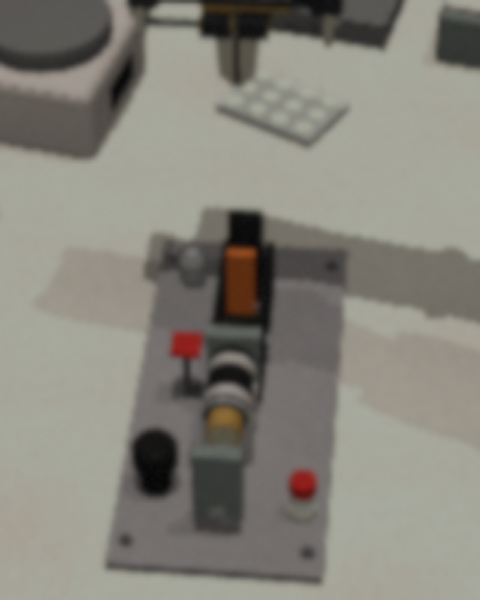

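The final view shows the jaw fully open (215,490), the tube seated short in the barrel (225,420), the trigger and tab back up, the loose items in place and the hand clear.

```bash
python3 -c "
from cell import arm
print(arm.sign_off())"
```

```text
the job is handed in; nothing more can be done
None
```

The lens tube is bedded on its sprung seat, the jaw is fully open again, the hand is clear and the job is handed in; the ratchet alone held it for over a second at roughly 9–12 N after a peak of about 20 N (highest reading 22.4 N), all estimated from finger force and jaw travel rather than measured directly.

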